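# Wind the bell timer past its top mark and set it to ten minutes

## Robot

A 6-joint arm with a two-finger parallel gripper is mounted at the origin on a cart in front of the work surface, level with it; the furniture and walls round the work are solid. World frame = base frame: x ahead of the robot, y to its left, z up, the work surface at z = 0. Lengths are in m, angles in degrees, forces in N, time in s.
With the tool pointing down it reaches from about 0.3 to 0.75 m from the base axis. Payload 8.5 kg.
Tool frame: the origin (TCP) lies at the very end of the fingers, on their centre line; the grasp point (between the pads) lies 19 mm behind it (env.hold_point_z is the distance from the TCP to the grasp point, in m); z points along the fingers, y is the line along which they close (so a half turn about z gives the same grasp; the last joint's range is limited). The gripper opens to 85 mm and grips with 20 to 120 N. Pads are 22 mm wide; open, the fingers measure 114 mm over their backs; the gripper's body (76 mm by 85 mm) begins 54 mm behind the grasp point. The pads swing forward as they close: fully open they stand 13 mm farther back than shut.
Start: joints at [52.179, 21.807, 74.336, -0, 83.858, -12.336], TCP at [0.237, 0.496, 0.231] pointing down, gripper open.
Joint ranges: [-178.18, 178.18], [-50.72, 133.34], [12.68, 142.11], [-81.47, 261.47], [9.98, 163.14], [-165.26, 165.26]. Speed limits (degrees/s): [136.94, 136.94, 180, 180, 180, 180].

## Interface

Orientations are given as a 3x3 rotation matrix whose columns are the frame's x, y, z axes.
In Python, from rig import env, optics gives the robot as it stands.
- The arm moves only by the shell command python3 -m jog 'ROWS' [OPENING] [FORCE]. ROWS is JSON, a list of rows, each an object with "linear": the shift along the tool's x, y, z in units of 40 mm (1.0 is 40 mm), a list of three; "roll": the turn about the tool's z in units of 5 degrees (1.0 is 5 degrees). A call has 1 to 12 rows; each row shifts and turns the commanded pose from where the row before left it, along the tool's axes as they then stand; what a row does not reach is not made up. A row lasts 1/12 s, in which the tool goes at most 41.7 mm and 7.16 degrees, less where a joint would pass 70% of its speed; a pose out of reach is approached as far as the arm can. A call is refused whole if a number of a shift passes 1 or a number of a turn 1, either way. A call with a gripper value outside its range is refused whole. OPENING is the opening, from -1 (shut) to 1 (fully open), set as the call begins (- or left out, the last holds). The fingers move at their own pace and stop on an object; FORCE is the grip in N (left out, the last holds). Time passes only in rows, so rows that do not move let the fingers close. It gives the time, the measured TCP pose, the force, the opening and the grip force at its end, in the units of the state.
- env.observe(): the state, without advancing time (a new reading comes with each control period).
- optics.get_image(name): name is "scene" or "top"; returns the picture (400x640x3 uint8, red, green, blue); there is no depth.
- optics.calibration(name): a dict with "fov_y" (degrees; the focal length in pixels is half the picture's height over the tangent of half this angle, whatever the lens; pixels are square), "cx", "cy" (the principal point, pixels), "T" (4x4, takes a point from camera to world coordinates). Camera axes: x right, y down, z forward; pixel columns grow to the right and rows downward; lengths in m; the calibration is good to about 2 mm. A picture is of the moment at which its call begins. calibration takes no time and is no camera call.
- env.close_job(): hands the job in; it is judged then, once.
The state is a dict: "time_s": time; "q": joint angles; "qvel": joint speeds; "joint_efforts": joint torques, N m; "position": TCP position; "tool_rot": TCP orientation; "ft_force": force on the tool from outside, world axes, zero at the start; "wrist_torque": the same for the moment, N m; "grip_width": finger opening in m; "gripper_force": force on a finger pad.
Only numpy, scipy, OpenCV 4.12 (cv2) and the standard library are available. Lean on these libraries where they do the work, as an engineer would, in place of code of your own. Each camera call takes 0.05 s, during which the arm holds its last target. There are 200 camera calls.

## Task

Set the red bell timer on the worktop to ten minutes for the tea: first wind its black knob clockwise past the red fifteen-minute mark, so that the bell spring is fully wound, then turn it back down to ten minutes, which is the second long black mark, and let go. The timer is light and only stands on its rubber feet, so press it down with about one and a half kilos while you twist, so that the case stays where it is and does not skid round, and never lean on it with twice that. Leave it standing there and leave the other things alone.

Things in the scene. Friction and masses are not known exactly. Their poses are not given: they have to be found in the camera images.
- timer: Loose red bell timer, 0.22 kg: round case 88 mm across, 36 mm high, on four rubber feet 30 mm from its centre (friction with the worktop about 0.6); on its white top the black knob, whose top is 71 mm over the worktop. Origin: centre of the underside; z up. If the knob is wound without pressing down, the whole timer skids round instead.
- zero_mark (a point): The black zero dot on the timer's face, 34.5 mm from its axis on the case's +x side, 37 mm above its underside; moves only if the case skids. From it the minute marks run clockwise seen from above, one every 15 degrees: short black ones, long black ones at 5 and 10 minutes, a long red one at 15 (the top mark, 225 degrees from the dot).
- dial (a joint): Knob angle on the case, rad: 0 at the zero dot, growing clockwise from above, 0.2618 a minute (5 min 1.309, 10 min 2.618, top mark 3.927, hard stop 4.189). Starts at 1.2 to 2.1. Winding takes 0.11 N m, rising to 0.135 at the top; turning back 0.015 to 0.03; it stays where it is left. While winding, 7 N of press holds the case still, 12 N if turned off centre.
- dial_grip (a point): Point on the knob's axis 66 mm above the timer's underside, where to hold the grip bar: bar 44 mm long, 14 mm thick, 29 mm high, its top 71 mm above the underside; it stands on a round skirt 54 mm across whose top is 42 mm above the underside. Held, it can be pushed down through the grip. x lies along the bar to its pointer end (white stripe), y across the bar, z up.
- mug: white mug with blue dots, 92 x 127 x 93 high mm, a bystander; origin under its middle
- coffee_jar: coffee jar with a green lid, 89 across, 137 high mm, a bystander; origin under its middle
- sugar_canister: purple canister with a wooden lid, 102 x 102 x 140 high mm, a bystander; origin under its middle
- tea_box: dark tea box, 64 x 142 x 75 high mm, a bystander; origin under its middle
- spoon: steel teaspoon, 188 long, 38 wide, 15 high mm, a bystander; origin under its middle
- lemon: lemon, 71 x 53 x 51 mm, a bystander; origin under its middle

How it is judged (in metres and radians):
On the way:
1. the knob has been wound past the red top mark (value of joint dial above 3.95 rad), for 0.1 s.
At the end, for the whole second after the job is handed in: the knob's pointer stands at ten minutes to within 0.8 minutes (0.21 rad), the timer stands level on its feet and at rest on the worktop, its zero dot within 25 mm of where it was at the start (value of joint dial between 2.408 and 2.828 rad and angle between timer's own z axis and vertical below 0.05 rad and height (world z) of timer below 0.004 m and linear speed of timer below 0.01 m/s and distance of zero_mark from where it was at the start of the episode below 0.025 m); the robot touches nothing.
It fails at once if the case skids or turns: its zero dot comes more than 25 mm away from where it was at the start (distance of zero_mark from where it was at the start of the episode above 0.025 m).
It fails at once if the timer is pressed on the worktop with more than 30 N (contact force between timer and worktop above 30 N).
It fails at once if a bystander is moved more than 30 mm (distance of any of mug, coffee_jar, sugar_canister, tea_box, spoon, lemon from where it was at the start of the episode above 0.03 m).
It also fails if it takes over 67 s, if anything falls off the work surface, if the arm or the gripper's body presses on something with over 40 N, if the wrist force passes 120 N, or if a joint passes its speed limit or range.

## Working session

There is one attempt and no reset: what is moved stays moved. The work goes in short steps, Python scripts to look and compute and a shell command to move; the robot and the scene stay as the last step left them, time stands still between calls to the robot, and variables do not carry over. Pictures are saved under pics/ and viewed, at most 10 in all, crops included, and the job is handed in when it is done.

```bash
mkdir -p pics; ls; python3 - <<'E'
from rig import env, optics
import cv2,json
for n in("scene","top"):
    im=optics.get_image(n); cv2.imwrite(f"pics/{n}0.png",im[:,:,::-1]); print(n,optics.calibration(n))
s=env.observe();print(s,env.hold_point_z)
E
```

```text
pics
scene {'fov_y': 55.32600022751911, 'cx': 326.55828227691785, 'cy': 198.46625417572784, 'T': array([[-1.13824103e-01, -6.57580694e-01,  7.44735996e-01,
        -1.30835616e-01],
       [-9.93500791e-01,  7.57166782e-02, -8.49891924e-02,
         1.65364970e-02],
       [-5.01683637e-04, -7.49569620e-01, -6.61925323e-01,
         6.20605961e-01],
       [ 0.00000000e+00,  0.00000000e+00,  0.00000000e+00,
         1.00000000e+00]])}
top {'fov_y': 49.063410268189045, 'cx': 318.7483418467608, 'cy': 200.53431008125756, 'T': array([[-0.00300717, -0.99072018,  0.1358841 ,  0.41501136],
       [-0.99997693,  0.00380681,  0.00562531, -0.06619468],
       [-0.00609039, -0.13586405, -0.99070877,  0.91285951],
       [ 0.        ,  0.        ,  0.        ,  1.        ]])}
{'time_s': 0.1, 'q': array([ 5.21791552e+01,  2.18377279e+01,  7.43781331e+01, -1.47813138e-03,
        8.38590710e+01, -1.23343161e+01]), 'qvel': array([ 0.06762774, -0.03100288, -0.10824251, -0.02809939,  0.09127442,
       -0.01954366]), 'joint_efforts': array([ 3.79751291e-03, -4.49223697e+01, -2.31655079e+01, -1.57935083e-04,
        3.72156675e-03, -5.36640607e-05]), 'position': array([0.23649732, 0.49627028, 0.23078133]), 'tool_rot': array([[-9.02687576e-01,  4.30295863e-01, -7.81679652e-04],
       [ 4.30296497e-01,  9.02687002e-01, -1.04880914e-03],
       [ 2.54313826e-04, -1.28310100e-03, -9.99999144e-01]]), 'ft_force': array([0.17214333, 0.22626364, 1.26275949]), 'wrist_torque': array([ 0.00573702, -0.04404424, -0.03377938]), 'gripper_force': 0.0, 'grip_width': 0.08527183881884462} 0.0187
```

View pics/top0.png

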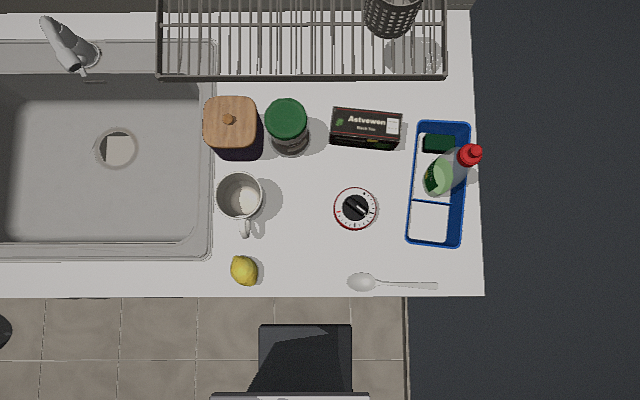

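View pics/scene0.png

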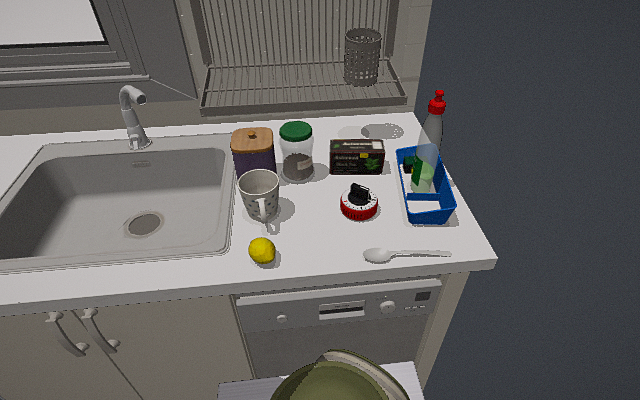

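Top view: timer at about (355,208), with its knob's white stripe pointing lower right. The scene view shows it at (359,202), and the space around it is clear. Next I'll zoom in and measure.

```bash
cat > h.py <<'E'
import numpy as np, cv2
from rig import env, optics
def ray(n,uv,z):
    c=optics.calibration(n); f=200/np.tan(np.radians(c["fov_y"]/2)); T=c["T"]
    d=T[:3,:3]@np.array([(uv[0]-c["cx"])/f,(uv[1]-c["cy"])/f,1]); o=T[:3,3]
    return o+d*(z-o[2])/d[2]
def proj(n,p):
    c=optics.calibration(n); f=200/np.tan(np.radians(c["fov_y"]/2)); T=c["T"]
    q=T[:3,:3].T@(np.array(p)-T[:3,3]); return np.array([c["cx"]+f*q[0]/q[2],c["cy"]+f*q[1]/q[2]])
E
python3 - <<'E'
from h import *
ims=[]
for n,(u,v) in(("top",(355,208)),("scene",(359,200))):
    im=cv2.imread(f"pics/{n}0.png"); x0,y0=u-30,v-30
    c=im[y0:y0+60,x0:x0+60]
    ims.append(cv2.resize(c,None,fx=6.6,fy=6.6,interpolation=cv2.INTER_CUBIC))
    hsv=cv2.cvtColor(c,cv2.COLOR_BGR2HSV)
    red=((hsv[...,1]>120)&((hsv[...,0]<10)|(hsv[...,0]>170))).astype('uint8')
    ys,xs=np.nonzero(red)
    (cx,cy),ax,a=cv2.fitEllipse(cv2.convexHull(np.c_[xs,ys].astype(np.float32)))
    print(n,'red ellipse',cx+x0,cy+y0,ax,'->z.03',ray(n,(cx+x0,cy+y0),.03))
    blk=(c.max(2)<70).astype('uint8'); k,l,st,ce=cv2.connectedComponentsWithStats(blk)
    i=1+np.argmax(st[1:,4]); ys,xs=np.nonzero(l==i)
    (bx,by),ax,a=cv2.fitEllipse(cv2.convexHull(np.c_[xs,ys].astype(np.float32)))
    print(n,'black',bx+x0,by+y0,ax,a,'->z.042',ray(n,(bx+x0,by+y0),.042),st[i])
cv2.imwrite('pics/z.png',np.hstack(ims))
E
```

```text
top red ellipse 354.4943733215332 208.32735061645508 (42.203033447265625, 43.080284118652344) ->z.03 [ 0.51987557 -0.13361309  0.03      ]
top black 354.9988536834717 207.37596130371094 (25.56590461730957, 26.07583999633789) 148.2118377685547 ->z.042 [ 0.52036288 -0.13373249  0.042     ] [ 18  17  26  26 498]
scene red ellipse 356.1333808898926 179.52787399291992 (52.006736755371094, 82.95002746582031) ->z.03 [ 0.59570444 -0.14016065  0.03      ]
scene black 358.2816219329834 194.44837188720703 (20.640167236328125, 24.989620208740234) 129.30657958984375 ->z.042 [ 0.52572584 -0.13242554  0.042     ] [ 19  13  23  23 359]
```

View pics/z.png

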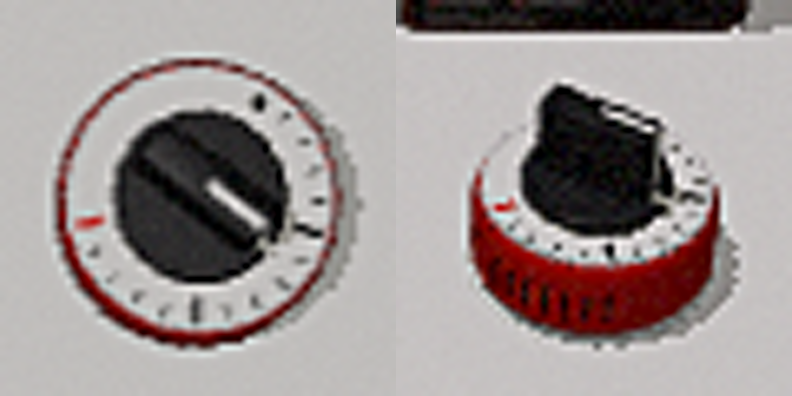

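```bash
python3 - <<'E'
from h import *
px=lambda u,v:(325+u/6.6-.42,178+v/6.6-.42)
C=np.array([.5203,-.1337])
# corrected centres: red rim/skirt from top
dot=ray('top',px(259,102),.037)[:2]; top15=ray('top',px(90,221),.037)[:2]; m10=ray('top',px(196,312),.037)[:2]; m5=ray('top',px(308,231),.037)[:2]
P=np.array([dot,m5,m10,top15]); 
A=np.c_[2*P,np.ones(4)]; s=np.linalg.lstsq(A,(P**2).sum(1),rcond=None)[0]; print('marks circle',s[:2],np.sqrt(s[2]+s[:2]@s[:2]))
ang=lambda v:np.degrees(np.arctan2(v[1],v[0]))
for n,p in zip(('dot','5','10','15'),P): print(n,p,np.hypot(*(p-C)),ang(p-C))
a=ray('top',px(208,183),.071)[:2]; b=ray('top',px(265,228),.071)[:2]
print('stripe',a,b,ang(b-a),ang(b-C))
sc=lambda u,v:(329+(u-396)/6.6-.42,170+v/6.6-.42)
c1=ray('scene',sc(603,107),.071)[:2];c2=ray('scene',sc(660,130),.071)[:2];print('scene stripe',c1,c2,ang(c2-c1))
print('scene back end of bar',ray('scene',sc(553,88),.071))
d=env.observe();print(ang(d['tool_rot'][:2,0]),ang(d['tool_rot'][:2,1]))
E
```

```text
marks circle [ 0.5205924  -0.13392824] 0.034564941572790775
dot [ 0.55009094 -0.15235867] 0.03515175635890222 -32.05975132409718
5 [ 0.51031909 -0.166586  ] 0.03436725044732993 -106.88305844204912
10 [ 0.48574828 -0.13217468] 0.03458537116229498 177.47225984679676
15 [ 0.51362538 -0.10029346] 0.034066811777115506 101.29890147683774
stripe [ 0.52087869 -0.1336614 ] [ 0.507548   -0.15013509] -128.98015187491464 -127.80790538608977
scene stripe [ 0.5219072  -0.13395164] [ 0.50763034 -0.15095297] -130.02185421201517
scene back end of bar [ 0.53405026 -0.11862825  0.071     ]
154.51362103020264 64.51363972642307
```

Timer axis at (0.5204, -0.1338), and the marks' radius of 34.6 mm agrees with the given size. Dot direction is -32° and pointer -129°, so the dial stands at about 97° (1.69 rad), which is inside the given range. I'm moving above it with tool yaw 231°, so q6 starts near -155° and leaves room to wind.

```bash
python3 -m jog '[{"linear":[-0.55,-0.465,0]},{"linear":[-0.55,-0.465,0]},{"linear":[-0.55,-0.465,0]},{"linear":[-0.55,-0.465,0]},{"linear":[-0.55,-0.465,0]},{"linear":[-0.55,-0.465,0]},{"linear":[-0.55,-0.465,0]},{"linear":[-0.55,-0.465,0]},{"linear":[-0.55,-0.465,0]},{"linear":[-0.55,-0.465,0]},{"linear":[-0.55,-0.465,0]},{"linear":[-0.55,-0.465,0]}]'
python3 -m jog '[{"linear":[-0.55,-0.465,0]},{"linear":[-0.55,-0.465,0]},{"linear":[-0.55,-0.465,0]},{"linear":[-0.55,-0.465,0]},{"linear":[-0.55,-0.465,0]},{"linear":[-0.55,-0.465,0]},{"linear":[-0.55,-0.465,0]},{"linear":[-0.55,-0.465,0]},{"linear":[-0.55,-0.465,0]},{"linear":[-0.55,-0.465,0]},{"linear":[-0.55,-0.465,0]},{"linear":[-0.55,-0.465,0]}]'
python3 -m jog '[{"linear":[0,0,0],"roll":-1},{"linear":[0,0,0],"roll":-1},{"linear":[0,0,0],"roll":-1},{"linear":[0,0,0],"roll":-1},{"linear":[0,0,0],"roll":-1},{"linear":[0,0,0],"roll":-1},{"linear":[0,0,0],"roll":-1},{"linear":[0,0,0],"roll":-1}]'
python3 -m jog '[{"linear":[0,0,0],"roll":-1},{"linear":[0,0,0],"roll":-1},{"linear":[0,0,0],"roll":-1},{"linear":[0,0,0],"roll":-1},{"linear":[0,0,0],"roll":-1},{"linear":[0,0,0],"roll":-1},{"linear":[0,0,0],"roll":-1},{"linear":[0,0,0],"roll":-0.3},{"linear":[0,0,0]},{"linear":[0,0,0]}]'
cat >> h.py <<'E'
def st():
    s=env.observe(); R=s['tool_rot']; p=s['position']
    e=R.T@(np.array([.5204,-.1338,.0473])-p)
    print('t',round(s['time_s'],2),'p',p.round(4),'yaw',np.degrees(np.arctan2(R[1,0],R[0,0])).round(2),'q6',s['q'][5].round(1),'F',s['ft_force'].round(1),'Mz',s['wrist_torque'].round(3),'w',round(s['grip_width'],4),'gf',round(s['gripper_force'],1),'to go units',(e/.04).round(3), 'R tilt',R[:2,2].round(4))
E
python3 -c "from h import *;st()"
```

```text
time_s: 0.77
position: [0.2365, 0.4963, 0.2309]
tool_rot: [[-0.967, -0.255, -0.001], [-0.255, 0.967, -0.001], [0.001, -0.001, -1.0]]
ft_force: [0.2, 1.0, 0.7]
grip_width: 0.0858
gripper_force: 0.0
t 0.77 p [0.2365 0.4963 0.2309] yaw -165.24 q6 -52.6 F [0.2 1.  0.7] Mz [ 0.049 -0.016  0.007] w 0.0858 gf 0.0 to go units [ -2.852 -17.039   4.598] R tilt [-0.0006 -0.0007]invalid input
invalid input
invalid input
```

The rows without "roll" were refused, so I'll include it in every row. Only the first 40° turn ran.

```bash
python3 -m jog '[{"linear":[-0.119,-0.71,0],"roll":0},{"linear":[-0.119,-0.71,0],"roll":0},{"linear":[-0.119,-0.71,0],"roll":0},{"linear":[-0.119,-0.71,0],"roll":0},{"linear":[-0.119,-0.71,0],"roll":0},{"linear":[-0.119,-0.71,0],"roll":0},{"linear":[-0.119,-0.71,0],"roll":0},{"linear":[-0.119,-0.71,0],"roll":0},{"linear":[-0.119,-0.71,0],"roll":0},{"linear":[-0.119,-0.71,0],"roll":0},{"linear":[-0.119,-0.71,0],"roll":0},{"linear":[-0.119,-0.71,0],"roll":0}]' >/dev/null
python3 -m jog '[{"linear":[-0.119,-0.71,0],"roll":0},{"linear":[-0.119,-0.71,0],"roll":0},{"linear":[-0.119,-0.71,0],"roll":0},{"linear":[-0.119,-0.71,0],"roll":0},{"linear":[-0.119,-0.71,0],"roll":0},{"linear":[-0.119,-0.71,0],"roll":0},{"linear":[-0.119,-0.71,0],"roll":0},{"linear":[-0.119,-0.71,0],"roll":0},{"linear":[-0.119,-0.71,0],"roll":0},{"linear":[-0.119,-0.71,0],"roll":0},{"linear":[-0.119,-0.71,0],"roll":0},{"linear":[-0.119,-0.71,0],"roll":0}]' >/dev/null
python3 -m jog '[{"linear":[0,0,0],"roll":-0.9},{"linear":[0,0,0],"roll":-0.9},{"linear":[0,0,0],"roll":-0.9},{"linear":[0,0,0],"roll":-0.9},{"linear":[0,0,0],"roll":-0.9},{"linear":[0,0,0],"roll":-0.9},{"linear":[0,0,0],"roll":-0.9},{"linear":[0,0,0],"roll":-0.9},{"linear":[0,0,0],"roll":0},{"linear":[0,0,0],"roll":0}]' >/dev/null
python3 -c "from h import *;st()"
```

```text
t 3.6 p [ 0.5229 -0.1241  0.2309] yaw -130.43 q6 -165.2 F [-0.7  0.4 -0.5] Mz [-0.045 -0.029 -0.021] w 0.0857 gf 0.0 to go units [ 0.181 -0.099  4.592] R tilt [-0.0046 -0.0085]
```

```bash
python3 -c "from h import *;st();print(env.observe()['q'].round(1))"
```

```text
t 3.6 p [ 0.5229 -0.1241  0.2309] yaw -130.43 q6 -165.2 F [-0.7  0.4 -0.5] Mz [-0.045 -0.029 -0.021] w 0.0857 gf 0.0 to go units [ 0.181 -0.099  4.592] R tilt [-0.0046 -0.0085]
[ -25.7   20.6   76.3   -0.6   83.1 -165.2]
```

q6 is at its limit because the arm's offset puts q1 at -26°. I'll use the opposite half turn (yaw 51°), which gives q6 13° now and about 150° when wound, within range.

```bash
for i in 1; do :; done
python3 -m jog '[{"linear":[0,0,0],"roll":1},{"linear":[0,0,0],"roll":1},{"linear":[0,0,0],"roll":1},{"linear":[0,0,0],"roll":1},{"linear":[0,0,0],"roll":1},{"linear":[0,0,0],"roll":1},{"linear":[0,0,0],"roll":1},{"linear":[0,0,0],"roll":1},{"linear":[0,0,0],"roll":1},{"linear":[0,0,0],"roll":1},{"linear":[0,0,0],"roll":1},{"linear":[0,0,0],"roll":1}]' >/dev/null
python3 -m jog '[{"linear":[0,0,0],"roll":1},{"linear":[0,0,0],"roll":1},{"linear":[0,0,0],"roll":1},{"linear":[0,0,0],"roll":1},{"linear":[0,0,0],"roll":1},{"linear":[0,0,0],"roll":1},{"linear":[0,0,0],"roll":1},{"linear":[0,0,0],"roll":1},{"linear":[0,0,0],"roll":1},{"linear":[0,0,0],"roll":1},{"linear":[0,0,0],"roll":1},{"linear":[0,0,0],"roll":1}]' >/dev/null
python3 -m jog '[{"linear":[0,0,0],"roll":1},{"linear":[0,0,0],"roll":1},{"linear":[0,0,0],"roll":1},{"linear":[0,0,0],"roll":1},{"linear":[0,0,0],"roll":1},{"linear":[0,0,0],"roll":1},{"linear":[0,0,0],"roll":1},{"linear":[0,0,0],"roll":1},{"linear":[0,0,0],"roll":1},{"linear":[0,0,0],"roll":1},{"linear":[0,0,0],"roll":0},{"linear":[0,0,0],"roll":0}]' >/dev/null
python3 -c "from h import *;st();print(env.observe()['q'].round(1))"
```

```text
t 6.6 p [ 0.5228 -0.1247  0.2311] yaw 59.66 q6 4.6 F [ 0.3  0.1 -0.5] Mz [-0.015 -0.062  0.023] w 0.0856 gf 0.0 to go units [-0.182  0.06   4.596] R tilt [-0.0044 -0.0087]
[-25.8  20.6  76.3  -0.6  83.1   4.6]
```

```bash

python3 -m jog '[{"linear":[0,0,0],"roll":0.9},{"linear":[0,0,0],"roll":0.83},{"linear":[0,0,0.5],"roll":0},{"linear":[0,0,0.5],"roll":0},{"linear":[0,0,0.5],"roll":0},{"linear":[0,0,0.5],"roll":0},{"linear":[0,0,0.5],"roll":0},{"linear":[0,0,0.4],"roll":0},{"linear":[0,0,0.2],"roll":0},{"linear":[0,0,0],"roll":0},{"linear":[0,0,0],"roll":0}]' >/dev/null
python3 -c "
from h import *;st()
im=optics.get_image('top');cv2.imwrite('pics/a.png',cv2.resize(im[100:300,250:450],None,fx=3,fy=3)[...,::-1])"
```

```text
t 7.52 p [ 0.5227 -0.1257  0.1076] yaw 50.95 q6 13.4 F [-0.2 -0.4  1.1] Mz [ 0.028  0.013 -0.044] w 0.0853 gf 0.0 to go units [-0.179  0.079  1.509] R tilt [-0.0039 -0.0089]
```

View pics/a.png

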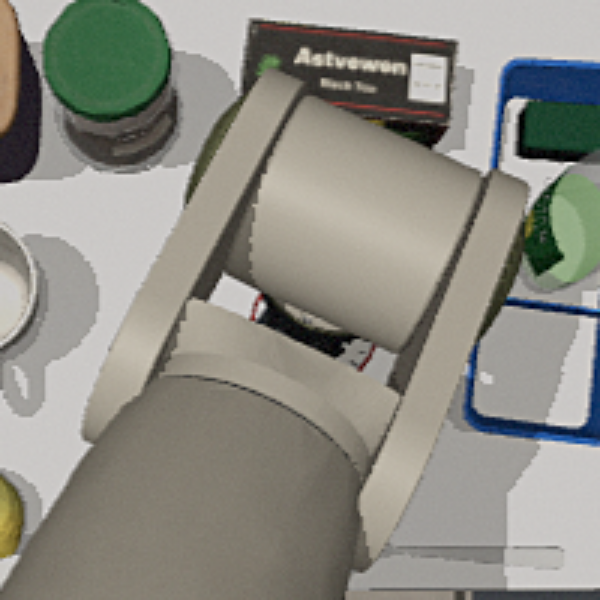

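The arm hides the timer in this view (only a bit of its face shows near (310,330)). The sides are clear, so I'm centring and lowering to the grip height.

```bash

python3 -m jog '[{"linear":[-0.09,0.04,0.2],"roll":0},{"linear":[-0.09,0.04,0.3],"roll":0},{"linear":[0,0,0.3],"roll":0},{"linear":[0,0,0.3],"roll":0},{"linear":[0,0,0.2],"roll":0},{"linear":[0,0,0.15],"roll":0},{"linear":[0,0,0.04],"roll":0},{"linear":[0,0,0],"roll":0},{"linear":[0,0,0],"roll":0},{"linear":[0,0,0],"roll":0}]' >/dev/null
python3 -c "from h import *;st()"
```

```text
t 8.4 p [ 0.5205 -0.1338  0.0482] yaw 50.9 q6 12.7 F [ 0.7 -0.6 -0.4] Mz [-0.037 -0.004 -0.004] w 0.0854 gf 0.0 to go units [-0.002 -0.001  0.023] R tilt [-0.0031 -0.0094]
```

```bash

python3 -m jog '[{"linear":[0,0,0],"roll":0},{"linear":[0,0,0],"roll":0},{"linear":[0,0,0],"roll":0},{"linear":[0,0,0],"roll":0},{"linear":[0,0,0],"roll":0},{"linear":[0,0,0],"roll":0},{"linear":[0,0,0],"roll":0},{"linear":[0,0,0],"roll":0},{"linear":[0,0,0],"roll":0},{"linear":[0,0,0],"roll":0},{"linear":[0,0,0],"roll":0},{"linear":[0,0,0],"roll":0}]' -1 70 >/dev/null
python3 -c "from h import *;st()"
```

```text
t 9.4 p [ 0.5202 -0.1336  0.0479] yaw 50.9 q6 12.7 F [-1.4 -0.6  4.7] Mz [0.115 0.302 0.11 ] w 0.0127 gf 68.6 to go units [-0.     0.006  0.014] R tilt [-0.0039 -0.009 ]
```

Gripped at 12.7 mm, close to the 14 mm bar, with 69 N. Now I'll press down gently and read the force.

```bash

python3 -m jog '[{"linear":[0,0,0.01],"roll":0},{"linear":[0,0,0],"roll":0},{"linear":[0,0,0],"roll":0},{"linear":[0,0,0],"roll":0}]' - 100 >/dev/null
python3 -c "from h import *;st()"
python3 -m jog '[{"linear":[0,0,0.01],"roll":0},{"linear":[0,0,0],"roll":0},{"linear":[0,0,0],"roll":0},{"linear":[0,0,0],"roll":0}]'  >/dev/null
python3 -c "from h import *;st()"
```

```text
t 9.73 p [ 0.5202 -0.1337  0.0479] yaw 50.9 q6 12.7 F [-2.1  1.4  9.5] Mz [0.278 0.442 0.094] w 0.012 gf 100.4 to go units [0.    0.005 0.015] R tilt [-0.0036 -0.0092]
t 10.07 p [ 0.5203 -0.1337  0.0479] yaw 50.9 q6 12.7 F [-3.5  1.1 13.7] Mz [0.356 0.678 0.075] w 0.0118 gf 101.0 to go units [-0.     0.005  0.014] R tilt [-0.0034 -0.0093]
```

```bash

python3 -m jog '[{"linear":[0,0,0.005],"roll":0},{"linear":[0,0,0],"roll":0.2},{"linear":[0,0,0],"roll":0.4},{"linear":[0,0,0],"roll":0.4},{"linear":[0,0,0],"roll":0.4},{"linear":[0,0,0],"roll":0.4},{"linear":[0,0,0],"roll":0.2},{"linear":[0,0,0],"roll":0}]'  >/dev/null
python3 -c "from h import *;st()"
```

```text
t 10.73 p [ 0.5201 -0.1335  0.0478] yaw 40.84 q6 22.8 F [-4.9  2.6 16.1] Mz [ 0.474  0.935 -0.061] w 0.0122 gf 101.2 to go units [0.001 0.009 0.013] R tilt [-0.0036 -0.0091]
```

```bash

python3 -m jog '[{"linear":[0,0,0],"roll":0.4},{"linear":[0,0,0],"roll":0.4},{"linear":[0,0,0],"roll":0.4},{"linear":[0,0,0],"roll":0.4},{"linear":[0,0,0],"roll":0.4},{"linear":[0,0,0],"roll":0.4},{"linear":[0,0,0],"roll":0.4},{"linear":[0,0,0],"roll":0.4},{"linear":[0,0,0],"roll":0}]'  >/dev/null
python3 -c "
from h import *;st()
a=optics.get_image('scene');b=optics.get_image('top')
cv2.imwrite('pics/b.png',np.hstack([cv2.resize(a[165:235,324:394],None,fx=5.7,fy=5.7),cv2.resize(b[170:240,320:390],None,fx=5.7,fy=5.7)])[...,::-1])"
```

```text
t 11.48 p [ 0.52   -0.1333  0.0478] yaw 24.79 q6 38.8 F [-5.1  3.  17. ] Mz [0.684 1.014 0.025] w 0.0125 gf 101.3 to go units [0.004 0.016 0.013] R tilt [-0.004  -0.0086]
```

View pics/b.png

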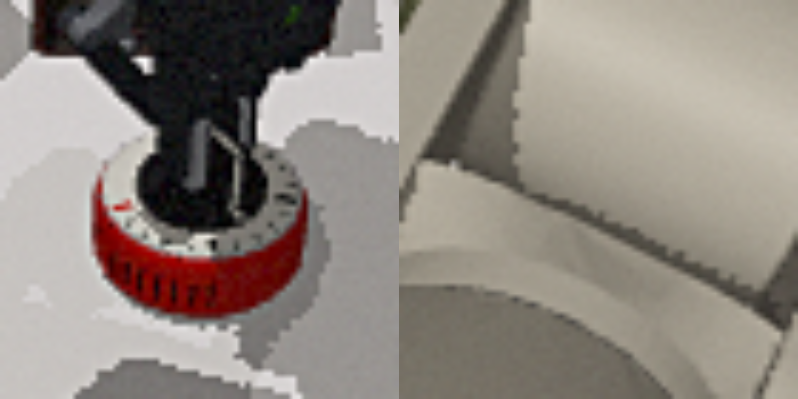

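The left half (scene view) shows the pointer line near (240,210), moved on past the 5-minute mark. The red mark, at (122,205) in the crop, is where it was before, so the case isn't turning. I'm continuing to wind.

```bash

python3 -m jog '[{"linear":[0,0,0],"roll":0.5},{"linear":[0,0,0],"roll":0.5},{"linear":[0,0,0],"roll":0.5},{"linear":[0,0,0],"roll":0.5},{"linear":[0,0,0],"roll":0.5},{"linear":[0,0,0],"roll":0.5},{"linear":[0,0,0],"roll":0.5},{"linear":[0,0,0],"roll":0.5},{"linear":[0,0,0],"roll":0.5},{"linear":[0,0,0],"roll":0.5}]'  >/dev/null
python3 -c "from h import *;st()"

```

```text
t 12.42 p [ 0.5198 -0.1329  0.0478] yaw -0.22 q6 63.8 F [-5.1  6.3 17.5] Mz [1.16  1.021 0.146] w 0.0118 gf 101.5 to go units [0.014 0.023 0.013] R tilt [-0.0043 -0.0078]
```

Side force is building up from a small off-centre error, so I'll relax the command toward it and continue.

```bash

python3 -m jog '[{"linear":[-0.006,-0.006,0],"roll":0},{"linear":[-0.006,-0.006,-0.002],"roll":0},{"linear":[0,0,0],"roll":0}]'  >/dev/null
python3 -c "from h import *;st()"
python3 -m jog '[{"linear":[0,0,0],"roll":0.5},{"linear":[0,0,0],"roll":0.5},{"linear":[0,0,0],"roll":0.5},{"linear":[0,0,0],"roll":0.5},{"linear":[0,0,0],"roll":0.5},{"linear":[0,0,0],"roll":0.5},{"linear":[0,0,0],"roll":0.5},{"linear":[0,0,0],"roll":0.5}]'  >/dev/null
python3 -c "from h import *;st()"

```

```text
t 12.67 p [ 0.5198 -0.1328  0.0478] yaw -0.12 q6 63.7 F [-2.9  3.2 15.2] Mz [ 0.85   0.718 -0.04 ] w 0.0119 gf 101.1 to go units [0.015 0.025 0.014] R tilt [-0.0032 -0.0086]
t 13.33 p [ 0.5198 -0.1325  0.0478] yaw -20.23 q6 83.8 F [-3.1  5.9 15.3] Mz [1.211 0.549 0.124] w 0.0121 gf 101.2 to go units [0.025 0.026 0.014] R tilt [-0.0032 -0.008 ]
```

```bash

python3 -m jog '[{"linear":[-0.008,-0.008,0],"roll":0},{"linear":[0,0,0],"roll":0.5},{"linear":[0,0,0],"roll":0.5},{"linear":[0,0,0],"roll":0.5},{"linear":[0,0,0],"roll":0.5},{"linear":[0,0,0],"roll":0.5},{"linear":[0,0,0],"roll":0.5},{"linear":[0,0,0],"roll":0.5},{"linear":[0,0,0],"roll":0.5}]'  >/dev/null
python3 -c "from h import *;st()"

```

```text
t 14.08 p [ 0.52   -0.1321  0.0479] yaw -40.23 q6 103.9 F [-0.6  5.8 15. ] Mz [1.306 0.281 0.124] w 0.0121 gf 101.0 to go units [0.034 0.026 0.014] R tilt [-0.0023 -0.0081]
```

```bash

python3 -m jog '[{"linear":[-0.006,-0.008,0],"roll":0},{"linear":[0,0,0],"roll":0.5},{"linear":[0,0,0],"roll":0.5},{"linear":[0,0,0],"roll":0.5},{"linear":[0,0,0],"roll":0.5},{"linear":[0,0,0],"roll":0.5},{"linear":[0,0,0],"roll":0.5},{"linear":[0,0,0],"roll":0.5},{"linear":[0,0,0],"roll":0.5}]'  >/dev/null
python3 -c "from h import *;st()"

```

```text
t 14.83 p [ 0.5203 -0.1318  0.0478] yaw -60.23 q6 123.9 F [-1.2  5.2 13.6] Mz [1.26  0.12  0.121] w 0.0124 gf 100.8 to go units [0.045 0.022 0.014] R tilt [-0.0018 -0.0083]
```

```bash

python3 -m jog '[{"linear":[-0.006,-0.004,0.002],"roll":0},{"linear":[0,0,0],"roll":0.5},{"linear":[0,0,0],"roll":0.5},{"linear":[0,0,0],"roll":0.5},{"linear":[0,0,0],"roll":0.5},{"linear":[0,0,0],"roll":0.5},{"linear":[0,0,0],"roll":0.5},{"linear":[0,0,0],"roll":0.5},{"linear":[0,0,0],"roll":0.5},{"linear":[0,0,0],"roll":0.4},{"linear":[0,0,0],"roll":0}]'  >/dev/null
python3 -c "
from h import *;st()
a=optics.get_image('scene')
cv2.imwrite('pics/c.png',cv2.resize(a[165:235,324:394],None,fx=8,fy=8)[...,::-1])"
```

```text
t 15.75 p [ 0.5207 -0.1317  0.0479] yaw -82.23 q6 145.9 F [ 0.5  4.6 12.9] Mz [ 1.218 -0.153 -0.041] w 0.0121 gf 100.8 to go units [0.052 0.014 0.014] R tilt [-0.0008 -0.0086]
```

View pics/c.png

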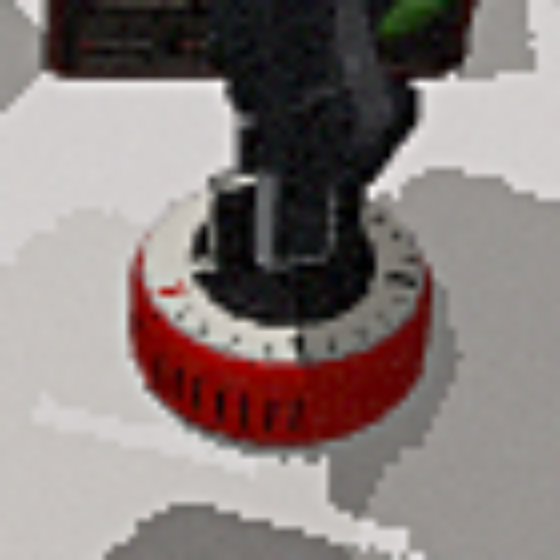

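The red mark is still in place at (172,290), and the pointer's stripe at (207,265) is beyond it. I'll go 3° further for margin and check the pointer's angle by ray.

```bash

python3 -m jog '[{"linear":[0,0,0.004],"roll":0},{"linear":[0,0,0],"roll":0.3},{"linear":[0,0,0],"roll":0.3},{"linear":[0,0,0],"roll":0},{"linear":[0,0,0],"roll":0},{"linear":[0,0,0],"roll":0}]'  >/dev/null
python3 -c "
from h import *;st()
g=lambda u,v,z: ray('scene',(324+u/8-.44,165+v/8-.44),z)
r=g(172,290,.037); p1=g(203,267,.042); p2=g(212,188,.071); t5=g(400,278,.037);t10=g(299,345,.037)
for C in ([.5204,-.1338],[.5235,-.1325]):
  print([np.degrees(np.arctan2(*(q[:2]-C)[::-1])).round(1) for q in (r,p1,p2,t5,t10)],[np.hypot(*(q[:2]-C)).round(4) for q in (r,p1,p2,t5,t10)])
"
```

```text
t 16.3 p [ 0.5207 -0.1317  0.0478] yaw -85.14 q6 148.8 F [ 1.2  3.8 14.2] Mz [ 1.219 -0.115 -0.014] w 0.0123 gf 101.0 to go units [0.053 0.012 0.014] R tilt [-0.0006 -0.0086]
[np.float64(102.5), np.float64(99.8), np.float64(99.3), np.float64(-107.3), np.float64(176.4)] [np.float64(0.035), np.float64(0.0252), np.float64(0.0236), np.float64(0.0334), np.float64(0.0346)]
[np.float64(108.0), np.float64(107.4), np.float64(107.5), np.float64(-111.4), np.float64(178.7)] [np.float64(0.0345), np.float64(0.0247), np.float64(0.0231), np.float64(0.0356), np.float64(0.0377)]
```

```bash

python3 -m jog '[{"linear":[0,0,0],"roll":0.25},{"linear":[0,0,0],"roll":0.25},{"linear":[0,0,0],"roll":0},{"linear":[0,0,0],"roll":0},{"linear":[0,0,0],"roll":0}]'  >/dev/null
python3 -c "from h import *;st()"
python3 -m jog '[{"linear":[0,0,-0.005],"roll":-0.2},{"linear":[0,0,0],"roll":-0.5},{"linear":[0,0,0],"roll":-0.5},{"linear":[0,0,0],"roll":-0.5},{"linear":[0,0,0],"roll":-0.5},{"linear":[0,0,0],"roll":-0.5},{"linear":[0,0,0],"roll":-0.5},{"linear":[0,0,0],"roll":-0.5},{"linear":[0,0,0],"roll":-0.3}]'  >/dev/null
python3 -c "from h import *;st()"
```

```text
t 16.72 p [ 0.5208 -0.1316  0.0478] yaw -87.64 q6 151.3 F [ 0.7  4.3 14.3] Mz [ 1.303 -0.139  0.007] w 0.012 gf 100.9 to go units [0.053 0.011 0.014] R tilt [-0.0004 -0.0085]
t 17.47 p [ 0.5204 -0.1317  0.0479] yaw -67.51 q6 131.2 F [-0.2  4.7 14. ] Mz [1.097 0.126 0.002] w 0.0118 gf 100.8 to go units [0.048 0.02  0.014] R tilt [-0.0014 -0.0086]
```

```bash

python3 -m jog '[{"linear":[0.004,0.003,0],"roll":-0.5},{"linear":[0,0,0],"roll":-0.5},{"linear":[0,0,0],"roll":-0.5},{"linear":[0,0,0],"roll":-0.5},{"linear":[0,0,0],"roll":-0.5},{"linear":[0,0,0],"roll":-0.5},{"linear":[0,0,0],"roll":-0.5},{"linear":[0,0,0],"roll":-0.5},{"linear":[0,0,0],"roll":-0.5},{"linear":[0,0,0],"roll":-0.5}]'  >/dev/null
python3 -c "from h import *;st()"
python3 -m jog '[{"linear":[0.004,0.003,0],"roll":-0.5},{"linear":[0,0,0],"roll":-0.5},{"linear":[0,0,0],"roll":-0.5},{"linear":[0,0,0],"roll":-0.5},{"linear":[0,0,0],"roll":-0.5},{"linear":[0,0,0],"roll":-0.5},{"linear":[0,0,0],"roll":-0.5},{"linear":[0,0,0],"roll":-0.5},{"linear":[0,0,0],"roll":-0.5},{"linear":[0,0,0],"roll":-0.5},{"linear":[0,0,0],"roll":-0.5},{"linear":[0,0,0],"roll":-0.5}]'  >/dev/null
python3 -m jog '[{"linear":[0,0,0],"roll":-0.5},{"linear":[0,0,0],"roll":-0.5},{"linear":[0,0,0],"roll":-0.5},{"linear":[0,0,0],"roll":-0.5},{"linear":[0,0,0],"roll":0},{"linear":[0,0,0],"roll":0}]'  >/dev/null
python3 -c "
from h import *;st()
a=optics.get_image('scene')
cv2.imwrite('pics/d.png',cv2.resize(a[165:235,324:394],None,fx=8,fy=8)[...,::-1])"
```

```text
t 18.3 p [ 0.5201 -0.132   0.0478] yaw -42.5 q6 106.2 F [-2.3  3.  14.4] Mz [ 0.846  0.372 -0.082] w 0.0119 gf 100.9 to go units [0.037 0.027 0.014] R tilt [-0.0022 -0.0087]
t 19.8 p [ 0.5198 -0.1327  0.0479] yaw -2.59 q6 66.3 F [-3.6  1.  14.4] Mz [0.327 0.703 0.139] w 0.0118 gf 101.0 to go units [0.016 0.028 0.014] R tilt [-0.0029 -0.0096]
```

View pics/d.png

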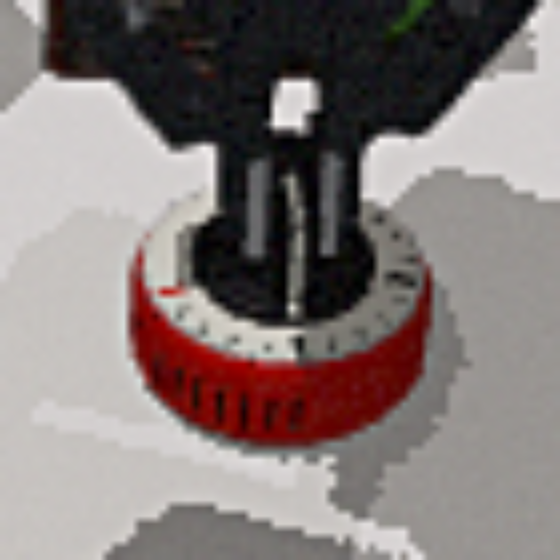

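The pointer stripe ends at (297,315), in line with the 10-minute long mark at (299,345), and the case hasn't moved. I'll unload the press, open and lift off.

```bash

python3 -m jog '[{"linear":[-0.006,-0.002,-0.01],"roll":0},{"linear":[0,0,-0.01],"roll":0},{"linear":[0,0,-0.008],"roll":0},{"linear":[0,0,0],"roll":0},{"linear":[0,0,0],"roll":0}]' - 20 >/dev/null
python3 -c "from h import *;st()"
python3 -m jog '[{"linear":[0,0,0],"roll":0},{"linear":[0,0,0],"roll":0},{"linear":[0,0,0],"roll":0},{"linear":[0,0,0],"roll":0},{"linear":[0,0,0],"roll":0},{"linear":[0,0,0],"roll":0},{"linear":[0,0,0],"roll":0},{"linear":[0,0,0],"roll":0},{"linear":[0,0,0],"roll":0},{"linear":[0,0,0],"roll":0},{"linear":[0,0,0],"roll":0},{"linear":[0,0,0],"roll":0}]' 0.4 >/dev/null
python3 -c "from h import *;st()"
python3 -m jog '[{"linear":[0,0,-0.1],"roll":0},{"linear":[0,0,-0.3],"roll":0},{"linear":[0,0,-0.5],"roll":0},{"linear":[0,0,-0.6],"roll":0},{"linear":[0,0,-0.6],"roll":0},{"linear":[0,0,-0.6],"roll":0},{"linear":[0,0,-0.6],"roll":0},{"linear":[0,0,-0.6],"roll":0},{"linear":[0,0,-0.4],"roll":0},{"linear":[0,0,-0.2],"roll":0},{"linear":[0,0,0],"roll":0},{"linear":[0,0,0],"roll":0}]' >/dev/null
python3 -c "
from h import *;st()
a=optics.get_image('scene')
cv2.imwrite('pics/e.png',a[...,::-1])
cv2.imwrite('pics/f.png',cv2.resize(a[165:235,324:394],None,fx=8,fy=8)[...,::-1])"
```

```text
t 20.27 p [ 0.5196 -0.1326  0.048 ] yaw -2.61 q6 66.3 F [0.8 0.1 5.6] Mz [-0.001  0.081  0.057] w 0.0119 gf 99.6 to go units [0.021 0.03  0.018] R tilt [-0.0033 -0.0093]
t 21.27 p [ 0.5193 -0.1324  0.0478] yaw -2.61 q6 66.3 F [ 0.8 -0.1  0.9] Mz [-0.001 -0.011 -0.074] w 0.0596 gf 0.0 to go units [0.029 0.034 0.013] R tilt [-0.0041 -0.0089]
t 22.27 p [ 0.5198 -0.1306  0.2272] yaw -2.61 q6 66.2 F [-0.1  0.  -0.4] Mz [-0.041  0.003 -0.035] w 0.0597 gf 0.0 to go units [0.039 0.039 4.499] R tilt [-0.0048 -0.0086]
```

View pics/f.png

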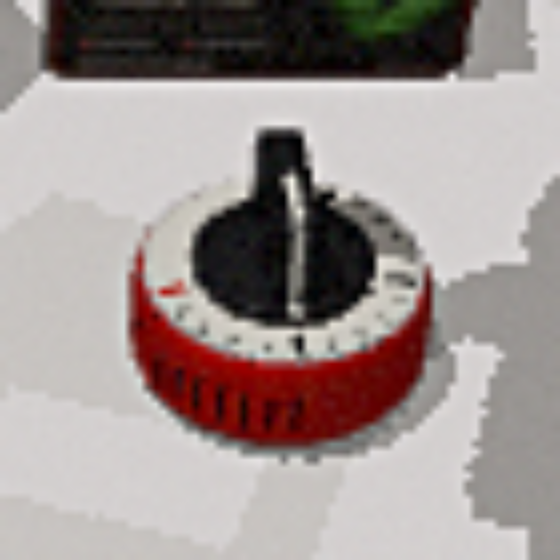

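The timer stands level in the same place (red mark at (172,290)), with the pointer stripe at (297,315) lined up with the 10-minute mark. The 85° turned back from the wound position puts the peak at about 235° (4.10 rad), past the top mark. Handing in.

```bash
python3 -c "from rig import env;print(env.close_job())"
```

```text
the job is handed in; nothing more can be done
None
```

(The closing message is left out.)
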